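Run one test cycle in the bench test jig

TASK

Run one test cycle on the circuit board lying in the bench test jig: with closed fingers push the jig's open cover down until the catch snaps over it and holds it shut, then press the long bar-shaped start key fully in and let it come back up, and last press down the catch's thumb tab so that the cover springs open again. Press the start key only while the cover is shut, never press the round stop button, and leave both boards and the tools lying where they are.

Things in the scene. Friction and masses are not known exactly. Their poses are not given: they have to be found in the camera images.
- jig: Test jig, fixed: grey case 150 mm deep (x), 180 wide (y), flat grey deck 110 mm up. Origin: centre of its underside; front (catch, keys) at -x, y to its left, z up. The cover's hinge axis runs along y at x = +66, z = +130 mm. Along the front of the deck: the catch's thumb tab in the middle, one key 66 mm to each side of it.
- cover (a joint): Cover: clear plate in an aluminium frame, 92 mm from hinge to front edge, 78 wide, 6 thick, hinged at the back. rad: 0 = shut (flat, top 133 mm above the bench), 0.70 = open, front edge up (so at the start; a spring lifts it). Push its upper face down: 2 to 4 N at the pad, 6 to 15 N from 6 to 4 mm before it is down, where the catch snaps over its front bar and then holds it at about 0.01 rad.
- push_pad (a point): Centre of the round rubber pad, 22 mm across, on the cover's upper face, 52 mm from the hinge axis; moves with the cover. With the cover shut it is at x = +14, y = 0, z = +133 mm in the jig's frame. A tip that comes straight down over that place meets the open cover (about 45 mm higher) and slides along it as it closes.
- catch (a joint): The spring catch (steel lever with a hook at the top and a thumb tab toward the operator). rad: 0 = hook in (hooked over the striker when the cover is down), grows as the tab is pressed down, 0.25 = end stop; the hook frees the cover at about 0.13. It snaps back to 0 by itself.
- tab (a point): Press point on top of the thumb tab, a ribbed steel plate 38 mm (x) by 24 mm (y), at x = -67, y = 0, z = +128 mm in the jig's frame at rest. Pressed straight down, it frees the cover after 3 to 5 mm; the end stop comes at 6 to 8 mm; 3 to 6 N. The cover's edge is 41 mm behind it and swings up and away from it.
- start_key (a joint): Start key, m: 0 = up, 0.005 = fully pressed (5 N). Springs back. It counts as pressed from 0.0035.
- start_top (a point): Centre of the top face of the start key: black bar, 16 mm (x) by 34 mm (y), standing 18 mm above the deck (top 128 mm above the bench). It is on the left or on the right of the thumb tab.
- stop_key (a joint): Stop button, m: 0 = up, 0.005 = fully pressed (5 N). Must not be pressed.
- stop_top (a point): Centre of the top of the stop button: black round mushroom head, 30 mm across, top 131 mm above the bench, on the other side of the thumb tab from the start key.
- nest (a point): Centre of the board's nest (black corner guides) on the jig's deck, under the cover, 116 mm above the bench.
- board_test: Circuit board, 42 x 62 x 13 mm, loose in the nest under the cover. Origin: centre of its underside. Stays where it is.
- board_next: Second circuit board, 42 x 62 x 13 mm, lying loose on the jig's deck beside the cover, toward the back (right side). Origin: centre of its underside. Stays where it is.
- tweezers: Pointed tweezers, 120 mm long, 9 mm tall, loose on top of the carton in front of the jig. Stay where they are.
- screwdriver: Screwdriver, 172 mm long, handle 27 mm thick, loose on the bench in front of the lever press, nearer the robot. Stays where it is.
- lever_press_left: Obstacle, fixed: a lever press, base 200 mm (x) by 145 mm (y), origin at the centre of its underside; column, head and lever stand up to 430 mm above the bench, between the robot's start place and the jig. Between robot and jig also stands a fixed carton, 130 mm tall, its far side 540 mm from the robot's base axis in x.
Mind the look-alikes: they are no part of the job. What is shaped like the board_test but purple is not meant.

How it is judged:
By the outcome, as a careful person would: the job done as asked, in the order asked, and still so for the second after the job is handed in, with the robot touching nothing.
It also fails if it takes over 51 s, if anything falls off the work surface, if the arm or the gripper's body presses on something with over 40 N, if the wrist force passes 120 N, or if a joint passes its speed limit or range.

ROBOT

A 6-joint arm with a two-finger parallel gripper is mounted at the origin on a cart in front of the work surface, level with it; the furniture and walls round the work are solid. World frame = base frame: x ahead of the robot, y to its left, z up, the work surface at z = 0. Lengths are in mm, angles in rad, forces in N, time in s.
With the tool pointing down it reaches from about 275 to 1000 mm from the base axis. Payload 8.4 kg.
Tool frame: the origin (TCP) lies between the finger pads; the fingertips stand r.nose_length ahead of it and the grasp point (between the pads) lies 8 mm behind it (r.nose_length is the distance from the TCP to the fingertips, in mm); y points along the fingers, x is the direction in which the jaws open and shut, and the axes are right-handed (so a half turn about y gives the same grasp; the last joint's range is limited). The gripper opens to 85 mm and grips with 20 to 120 N. Pads are 22 mm wide; open, the fingers measure 114 mm over their backs; the gripper's body (76 mm by 85 mm) begins 54 mm behind the grasp point. The pads swing forward as they close: fully open they stand 13 mm farther back than shut.
Start: joints at [1.339, 0.353, 1.633, -0, 1.155, -0.002], TCP at [142.363, 608.573, 219.081] pointing down, gripper open.
Joint ranges: [-2.63, 2.63], [-0.92, 2.1], [0.06, 2.66], [-1.3, 4.44], [0, 2.69], [-3.02, 3.02]. Speed limits (rad/s): [2.22, 2.22, 2.79, 3.14, 3.14, 3.14].

INTERFACE

Orientations are given as [roll, pitch, yaw] about the fixed x, y, z axes, in that order (R = Rz(yaw) Ry(pitch) Rx(roll)).
In Python, from rig import r, cams, order gives the robot as it stands. The module is installed in compiled form; this text tells all that it offers.
- The arm moves only by the shell command python3 -m crank 'ROWS' [FORCE]. ROWS is JSON, a list of rows, each a list of 7 numbers: the turn, a rotation vector about the tool's x, y, z in degrees, then the shift along the tool's x, y, z in cm, then the opening, from -1 (shut) to 1 (fully open). A call has exactly 10 rows; each row shifts and turns the pose as measured when the row begins, along the tool's axes as they then stand; what a row does not reach is not made up. A row lasts 1/12 s, in which the tool goes at most 41.7 mm and 7.16 degrees, less where a joint would pass 70% of its speed; a pose out of reach is approached as far as the arm can. A call with a gripper value outside its range is refused whole. The fingers move at their own pace and stop on an object; FORCE is the grip in N (left out, the last holds). Time passes only in rows, so rows that do not move let the fingers close, or fill a call up. It gives the time, the measured TCP pose, the force and the opening at its end, in the units of the state.
- r.sense(): the state, without advancing time (a new reading comes with each control period).
- cams.grab_frame(name): name is "side" or "top" or "wrist"; returns the picture (480x640x3 uint8, blue, green, red); there is no depth.
- cams.camera_info(name): a dict with "intrinsics" (3x3 intrinsics, pixels), "view" (4x4, takes a point from world to camera coordinates); the wrist camera has in their place "hand_eye" (4x4, takes a point from camera to tool coordinates, whose origin is the TCP and whose axes are the tool frame's). Camera axes: x right, y up, looking along -z (the intrinsics and any distortion apply to the point x, -y, -z); pixel columns grow to the right and rows downward; lengths in mm; the calibration is good to about 2 mm. A picture is of the moment at which its call begins: read the wrist's pose just before it. camera_info takes no time and is no camera call.
- order.sign_off(): hands the job in, once; it reports no verdict.
The state is a dict: "clock": time; "qpos": joint angles; "qvel": joint speeds; "joint_efforts": joint torques, N m; "eef_pos": TCP position; "tcp_rot": TCP orientation; "contact_force": force on the tool from outside, world axes, zero at the start; "wrist_torque": the same for the moment, N m; "opening": opening from 0.0 (shut) to 1.0 (fully open).
Only numpy, scipy, OpenCV 4.12 (cv2) and the standard library are available. Lean on these libraries where they do the work, as an engineer would, in place of code of your own. Each camera call takes 0.05 s, during which the arm holds its last target.

## Working session

There is one attempt and no reset: what is moved stays moved. The work goes in short steps, Python scripts to look and compute and a shell command to move; the robot and the scene stay as the last step left them, time stands still between calls to the robot, and variables do not carry over. Pictures are saved under pics/ and viewed, and the job is handed in when it is done.

```bash
mkdir -p pics; python3 - <<'E'
from rig import r,cams,order
import cv2,numpy as np
s=r.sense();print(s);print(r.nose_length)
for n in("side","top","wrist"):
    im=cams.grab_frame(n);cv2.imwrite(f"pics/{n}0.png",im)
    print(n,cams.camera_info(n))
E
```

```text
{'clock': 0.0, 'qpos': array([ 1.33862218e+00,  3.53667344e-01,  1.63414330e+00, -1.51407732e-05,
        1.15516711e+00, -2.40469150e-03]), 'qvel': array([-0.00133222,  0.00017554,  0.00049232, -0.001182  ,  0.00014311,
       -0.00049976]), 'joint_efforts': array([ 1.47751332e-03, -6.05264425e+01, -3.42070806e+01,  1.95151551e-04,
        9.24777036e-03,  1.23575671e-05]), 'eef_pos': array([142.24089026, 608.09713937, 218.34576997]), 'tcp_rot': array([-1.57080684e+00,  1.38512632e-03,  1.34103299e+00]), 'contact_force': array([-0.27066589, -0.16627066,  0.25836214]), 'wrist_torque': array([ 0.00719001, -0.03135315, -0.0220464 ]), 'opening': 0.999942108944215}
11.0
side {'intrinsics': array([[545.60607662,   0.        , 312.03699224],
       [  0.        , 545.60607662, 238.83361767],
       [  0.        ,   0.        ,   1.        ]]), 'view': array([[-7.31571016e-01, -6.81757928e-01, -3.15845962e-03,
         3.95335250e+02],
       [ 3.74055891e-01, -4.05251124e-01,  8.34178468e-01,
        -3.10942271e+02],
       [-5.69987754e-01,  6.09079349e-01,  5.51485546e-01,
        -5.94
[... 453 characters left out ...]
      [-1.44708093e-01, -8.51708815e-03,  9.89437733e-01,
        -1.21641839e+03],
       [ 0.00000000e+00,  0.00000000e+00,  0.00000000e+00,
         1.00000000e+00]])}
wrist {'intrinsics': array([[351.09604287,   0.        , 313.78804161],
       [  0.        , 351.09604287, 243.64885158],
       [  0.        ,   0.        ,   1.        ]]), 'hand_eye': array([[ 9.99999256e-01, -8.44316053e-04, -8.80249046e-04,
         3.31491610e-01],
       [-6.00877610e-04,  2.87019354e-01, -9.57924595e-01,
        -1.55403791e+02],
       [ 1.06143963e-03,  9.57924411e-01,  2.87018633e-01,
         7.28307493e+01],
       [ 0.00000000e+00,  0.00000000e+00,  0.00000000e+00,
         1.00000000e+00]])}
```

View pics/top0.png

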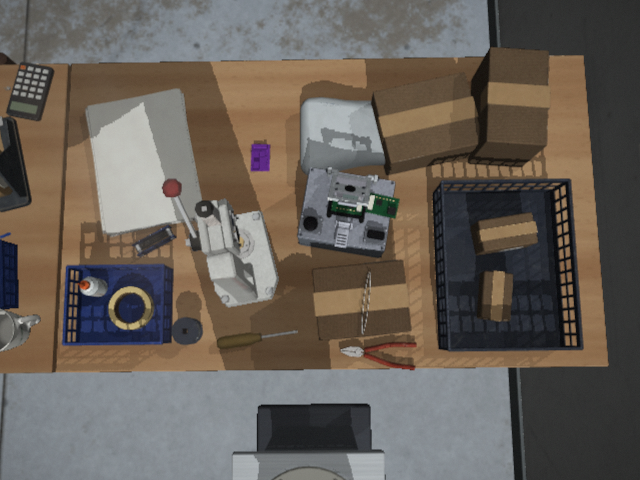

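View pics/side0.png

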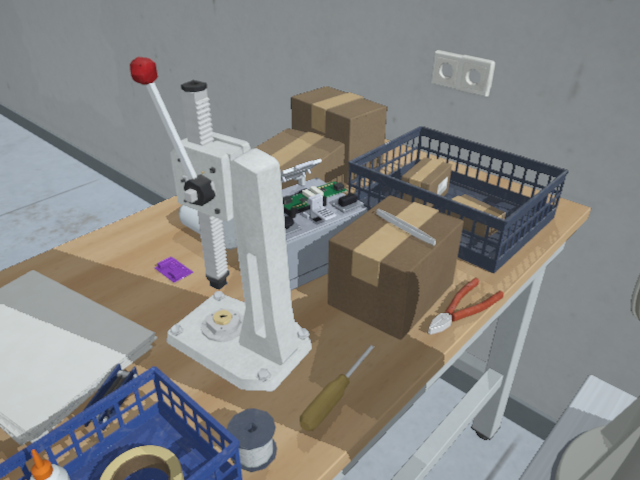

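View pics/wrist0.png

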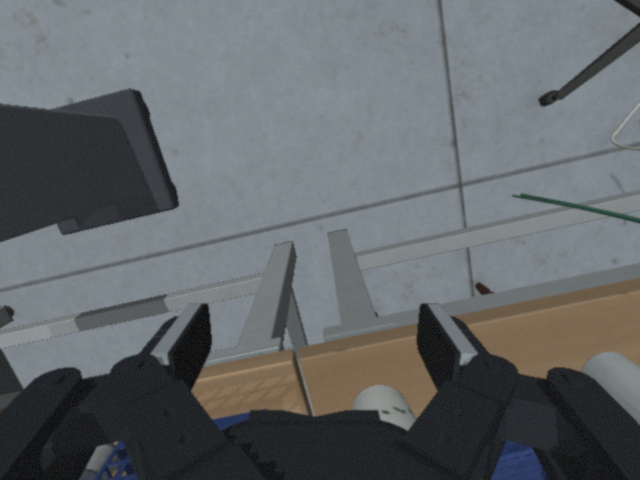

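```bash
cat > h.py <<'E'
import numpy as np,cv2
from rig import r,cams
def ray(n,u,v):
    c=cams.camera_info(n);K=c['intrinsics'];V=c['view']
    d=np.linalg.inv(K)@[u,v,1];d=V[:3,:3].T@(d*[1,-1,-1]);return -V[:3,:3].T@V[:3,3],d
def plane(n,u,v,z):
    o,d=ray(n,u,v);return o+d*(z-o[2])/d[2]
def proj(n,p):
    c=cams.camera_info(n);q=(c['view']@np.append(p,1))[:3]*[1,-1,-1];w=c['intrinsics']@q;return w[:2]/w[2]
E
python3 - <<'E'
import cv2
from h import *
im=cv2.imread('pics/top0.png');cv2.imwrite('pics/topc.png',cv2.resize(im[155:265,285:415],None,fx=5.4,fy=5.4,interpolation=cv2.INTER_CUBIC))
im=cv2.imread('pics/side0.png');cv2.imwrite('pics/sidec.png',cv2.resize(im[140:300,230:390],None,fx=3.7,fy=3.7,interpolation=cv2.INTER_CUBIC))
for n,u,v,z in [('press base',230,303,20),('',278,290,20),('',204,190,20),('knob',172,188,420),('lev',204,209,400),('carton',313,265,130),('',408,338,130),('',316,340,130),('screw',297,332,10),('head',240,290,300)]:
    print(n,plane('top',u,v,z).round())
E
```

```text
press base [464. 162.  20.]
 [491.  59.  20.]
 [712. 221.  20.]
knob [617. 187. 420.]
lev [588. 143. 400.]
carton [531. -18. 130.]
 [ 387. -199.  130.]
 [386. -22. 130.]
screw [401.  20.  10.]
head [471. 101. 300.]
```

View pics/topc.png

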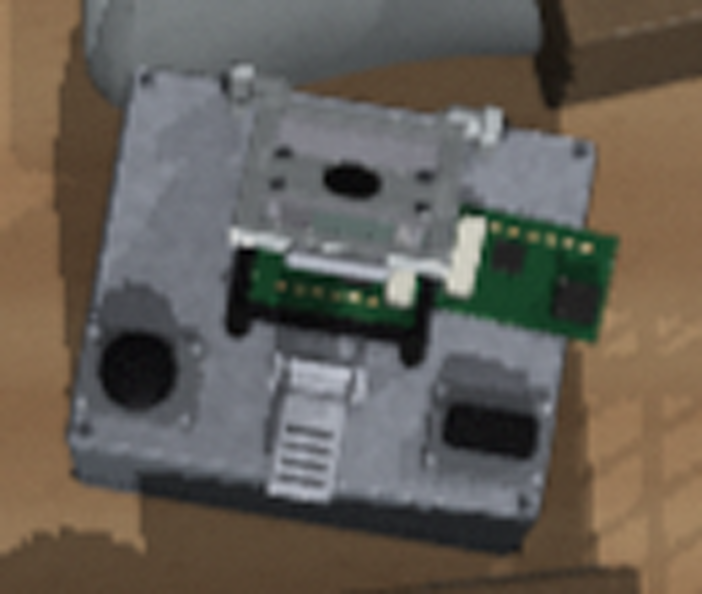

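View pics/sidec.png

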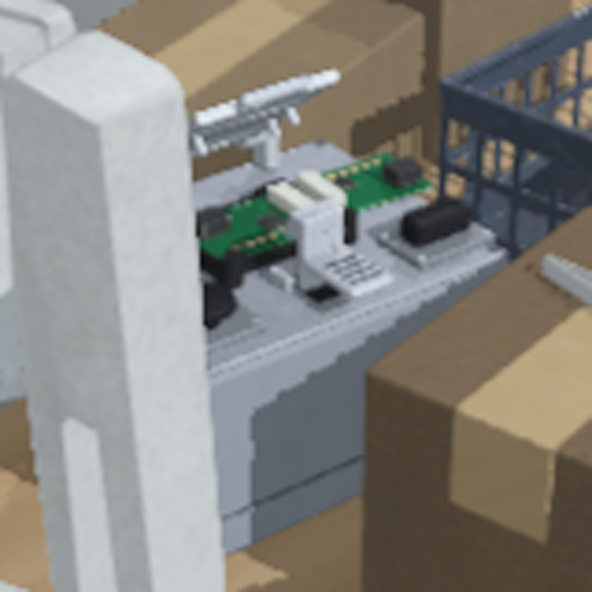

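```bash
python3 - <<'E'
from h import *
f=lambda u,v,z:plane('top',285+(u+.5)/5.4-.5,155+(v+.5)/5.4-.5,z)
P={}
for n,u,v,z in [('stop',138,368,131),('start',490,430,128),('tab',303,455,128),('sBL',84,428,110),('sBR',523,502,110),('sTL',147,78,110),('sTR',580,148,110),('cTL',142,68,110),('cTR',597,145,110),('cBL',75,440,110),('cBR',530,522,110),('pad_open',352,181,178)]:
    P[n]=f(u,v,z);print(n,P[n].round(1))
sc=[P[k] for k in('sBL','sBR','sTL','sTR')];c=sum(sc)/4;print('c',c)
c2=sum(P[k] for k in('cTL','cTR','cBL','cBR'))/4;print(c2)
a=lambda d:np.degrees(np.arctan2(-d[0],d[1])) # dir of +y
print(a(P['stop']-P['start']),a(P['sTL']-P['sTR']),a(P['sBL']-P['sBR']),a(P['cTL']-P['cTR']),a(P['cBL']-P['cBR']))
print(np.linalg.norm((P['stop']-P['start'])[:2]),np.linalg.norm((P['cTL']-P['cTR'])[:2]),np.linalg.norm((P['cTL']-P['cBL'])[:2]))
m=(P['stop']+P['start'])/2;print('mid',m, 'tab x dir',np.degrees(np.arctan2(*(c-P['tab'])[[1,0]])), np.linalg.norm((c-P['tab'])[:2]))
E
```

```text
stop [615.  -13.2 131. ]
start [ 590.7 -141.8  128. ]
tab [582.3 -73.2 128. ]
sBL [596.5   7.6 110. ]
sBR [ 566.5 -154.9  110. ]
sTL [730.3 -17.2 110. ]
sTR [ 700.8 -180.   110. ]
cTL [734.3 -15.4 110. ]
cTR [ 701.9 -186.5  110. ]
cBL [592.  11. 110.]
cBR [ 558.9 -157.3  110. ]
pad_open [672.5 -90.8 178. ]
c [648.51197132 -86.15355847 110.        ]
[646.76201    -87.04768111 110.        ]
-10.692224025243927 -10.288479611259397 -10.45737109252058 -10.727683192106895 -11.103345664566508
130.87286322143632 174.10548806058324 144.72510104184164
mid [602.82287121 -77.50447442 129.5       ] tab x dir -11.069644212612296 67.4303947314978
```

Candidates: start key = right black bar, top px ≈(376,234); stop = left round, (310,223); purple board (260,157) is a decoy. The crop confirms which key is which. The jig centre is ≈(648,-86.5) with yaw ≈-10.5°, and the sizes match.

```bash
python3 -m crank '[[0,0,0,-2.4,-0.6,-1.15,-1],[0,0,0,-2.4,-0.6,-1.15,-1],[0,0,0,-2.4,-0.6,-1.15,-1],[0,0,0,-2.4,-0.6,-1.15,-1],[0,0,0,-2.4,-0.6,-1.15,-1],[0,0,0,-2.4,-0.6,-1.15,-1],[0,0,0,-2.4,-0.6,-1.15,-1],[0,0,0,-2.4,-0.6,-1.15,-1],[0,0,0,-2.4,-0.6,-1.15,-1],[0,0,0,-2.4,-0.6,-1.15,-1]]'
```

```text
clock: 0.98
eef_pos: [199.2, 339.2, 276.2]
tcp_rot: [-1.57, 0.007, 1.346]
contact_force: [1.2, -0.2, -0.2]
opening: -0.001
```

```bash
python3 -m crank '[[0,0,0,-2.0,-0.2,-1.75,-1],[0,0,0,-2.0,-0.2,-1.75,-1],[0,0,0,-2.0,-0.2,-1.75,-1],[0,0,0,-2.0,-0.2,-1.75,-1],[0,0,0,-2.0,-0.2,-1.75,-1],[0,0,0,-2.0,-0.2,-1.75,-1],[0,0,0,-2.0,-0.2,-1.75,-1],[0,0,0,-2.0,-0.2,-1.75,-1],[0,0,0,-2.3,0,-1.2,-1],[0,0,0,-2.3,0,-1.2,-1]]'
```

```text
clock: 1.82
eef_pos: [315.1, 89.1, 295.5]
tcp_rot: [-1.573, 0.004, 1.35]
contact_force: [0.4, 0.7, 0.2]
opening: 0.002
```

```bash
python3 -m crank '[[0,0,0,-2.55,0.3,-1.5,-1],[0,0,0,-2.55,0.3,-1.5,-1],[0,0,0,-2.55,0.3,-1.5,-1],[0,0,0,-2.55,0.3,-1.5,-1],[0,0,0,-2.55,0.3,-1.5,-1],[0,0,0,-2.55,0.3,-1.5,-1],[0,0,0,0.5,0.3,-2.9,-1],[0,0,0,0.5,0.3,-2.9,-1],[0,0,0,0.5,0.3,-2.9,-1],[0,0,0,0.5,0.3,-2.9,-1]]'
python3 - <<'E'
from h import *
for n in('top','wrist'):cv2.imwrite(f'pics/{n}1.png',cams.grab_frame(n))
print(r.sense()['eef_pos'],r.sense()['tcp_rot'])
E
```

```text
clock: 2.65
eef_pos: [487.3, -103.1, 266.2]
tcp_rot: [-1.576, 0.004, 1.339]
contact_force: [-0.2, -0.1, -0.1]
opening: -0.0
[ 489.49444968 -102.95157037  265.61606103] [-1.57651524  0.00422214  1.34009757]
```

View pics/wrist1.png

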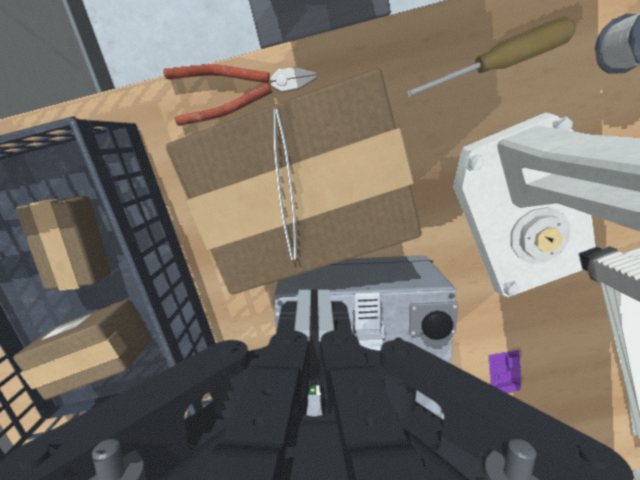

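```bash
cat >> h.py <<'E'
from scipy.spatial.transform import Rotation as Rn
def wplane(u,v,z,pos,rpy):
    c=cams.camera_info('wrist');T=c['hand_eye'];R=Rn.from_euler('xyz',rpy).as_matrix()
    d=np.linalg.inv(c['intrinsics'])@[u,v,1];d=R@T[:3,:3]@(d*[1,-1,-1]);o=np.array(pos)+R@T[:3,3];return o+d*(z-o[2])/d[2]
E
python3 - <<'E'
from h import *
p=[489.5,-103,265.6];q=[-1.5765,.0042,1.34]
print(wplane(437,325,131,p,q),wplane(367,308,128,p,q))
im=cv2.imread('pics/wrist1.png')[250:400,250:480];cv2.imwrite('pics/w1c.png',cv2.resize(im,None,fx=3.4,fy=3.4,interpolation=cv2.INTER_CUBIC))
E
```

```text
[606.64759915 -13.08092054 131.        ] [576.44818884 -72.90717515 128.        ]
```

View pics/w1c.png

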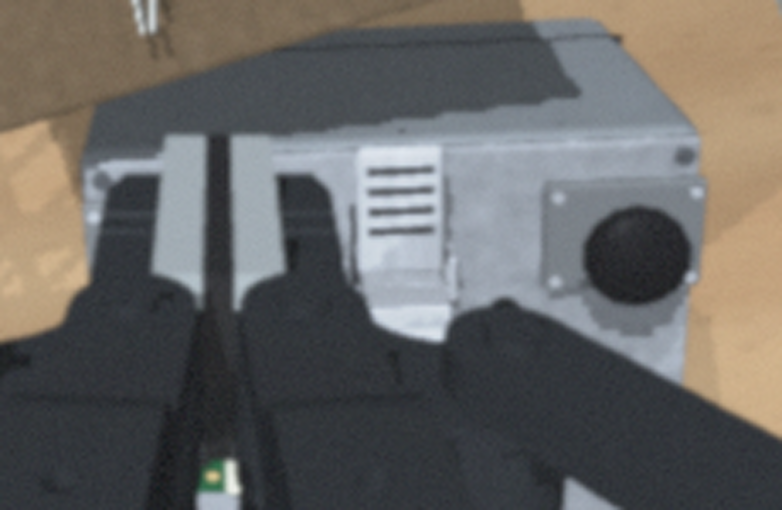

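```bash
python3 - <<'E'
from h import *
s=r.sense();im=cams.grab_frame('wrist');cv2.imwrite('pics/w2.png',im);s2=r.sense()
print(s['eef_pos'],s['tcp_rot'],s2['eef_pos'],s2['tcp_rot'])
p,q=s2['eef_pos'],s2['tcp_rot']
g=im[250:400,250:480];cv2.imwrite('pics/w2c.png',cv2.resize(g,None,fx=3.4,fy=3.4,interpolation=cv2.INTER_CUBIC))
g=cv2.cvtColor(im,cv2.COLOR_BGR2GRAY)[300:350,405:470]
n,l,st,ce=cv2.connectedComponentsWithStats((g<45).astype(np.uint8))
for i in range(1,n):
    if st[i,4]>100:
        print(st[i],ce[i]+[405,300],wplane(*(ce[i]+[405,300]),131,p,q),wplane(*(ce[i]+[405,300]),127,p,q))
for u,v,z in[(84+0,0,0)]:pass
for n,u,v,z in[('screwL',684,156,110),('screwR',100,181,110),('tabfrontL',358,147,128),('tabfrontR',442,147,128),('rib1',401,172,128),('rib4',401,231,128),('deckedge',650,137,110)]:
    print(n,wplane(250+u/3.4,250+v/3.4,z,p,q).round(1))
E
```

```text
[ 489.49444968 -102.95157037  265.61606103] [-1.57651524  0.00422214  1.34009757] [ 487.18996789 -102.55809248  265.63103428] [-1.5745189   0.004414    1.34042822]
[ 18  16  29  26 455] [437.21758242 330.60659341] [609.81257918 -13.15663122 131.        ] [612.48869555 -12.16750296 127.        ]
screwL [589.1  10.  110. ]
screwR [ 559.2 -153.9  110. ]
tabfrontL [556.8 -80.  128. ]
tabfrontR [561.8 -58.1 128. ]
rib1 [566.6 -70.2 128. ]
rib4 [584.1 -73.4 128. ]
deckedge [581.    1.4 110. ]
```

View pics/w2c.png

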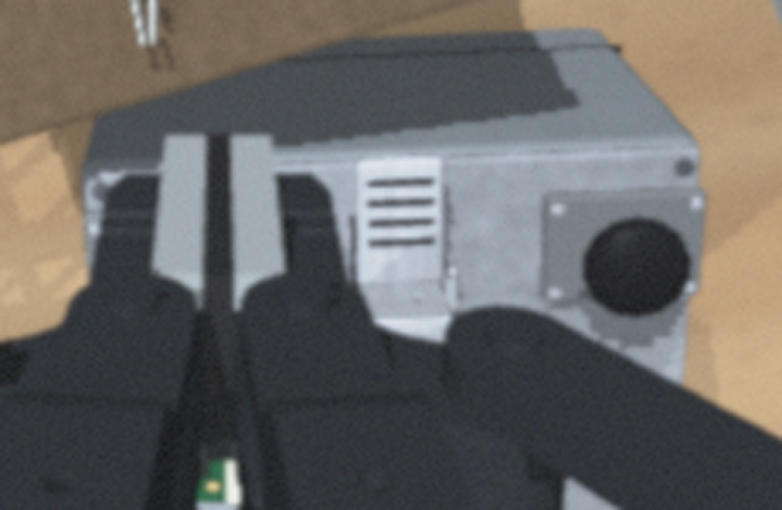

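```bash
python3 -m crank '[[0,0,0,0.66,0.3,-2.1,-1],[0,0,0,0.66,0.3,-2.1,-1],[0,0,0,0.66,0.5,-2.1,-1],[0,0,0,0.66,0.5,-2.1,-1],[0,0,0,0.66,0.5,-2.1,-1],[0,0,0,0.66,0.5,-2.1,-1],[0,0,0,0.66,0.5,-2.1,-1],[0,0,0,0.66,0.5,-2.0,-1],[0,0,0,0,0,0,-1],[0,0,0,0,0,0,-1]]'
python3 - <<'E'
from h import *
for n in('top','side','wrist'):cv2.imwrite(f'pics/{n}3.png',cams.grab_frame(n))
print(r.sense()['eef_pos'],r.sense()['tcp_rot'])
a=cv2.imread('pics/top3.png')[130:280,260:420];b=cv2.imread('pics/side3.png')[120:270,240:400]
cv2.imwrite('pics/c3.png',cv2.resize(np.hstack([a,b]),None,fx=2.5,fy=2.5))
E
```

```text
clock: 3.63
eef_pos: [656.5, -86.9, 228.5]
tcp_rot: [-1.566, 0.006, 1.342]
contact_force: [-0.7, 0.2, 0.7]
opening: -0.001
[656.2148214  -87.15908766 229.11155018] [-1.56647149  0.00564325  1.34124279]
```

View pics/c3.png

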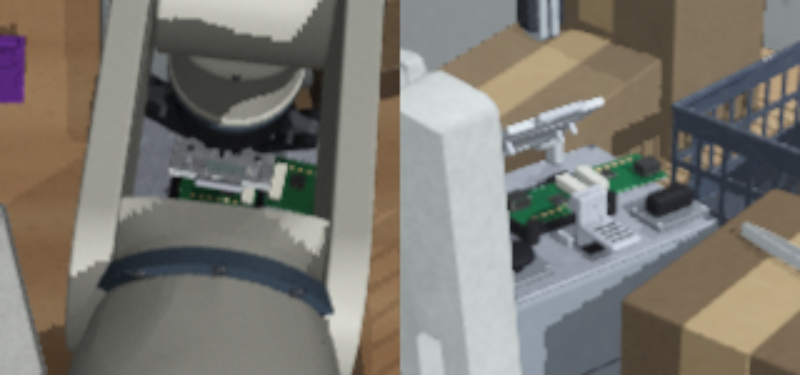

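View pics/wrist3.png

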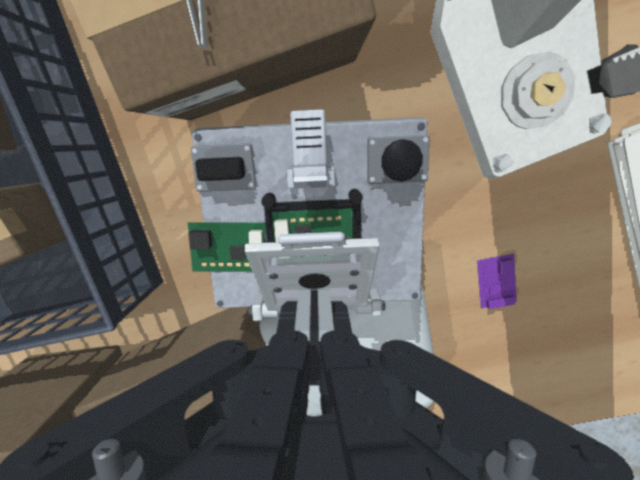

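```bash
python3 - <<'E'
from h import *
p=[656.2,-87.1,229.1];q=[-1.5665,.0056,1.3412]
for n,u,v,z in [('start',220,168,128),('stop',402,160,131),('rib1',308,118,128),('rib4',308,148,128),('tabfront',308,110,128),('hooktop',309,170,140),('sFL',422,126,110),('sFR',199,136,110),('sBR',219,303,110),('sBL',414,296,110)]:
    print(n,wplane(u,v,z,p,q).round(1))
im=cv2.imread('pics/wrist3.png')[100:220,180:440];cv2.imwrite('pics/w3c.png',cv2.resize(im,None,fx=3,fy=3,interpolation=cv2.INTER_CUBIC))
E
```

```text
start [ 589.4 -140.7  128. ]
stop [613.1 -13.4 131. ]
rib1 [570.8 -71.3 128. ]
rib4 [590.2 -76.  128. ]
tabfront [565.7 -70.1 128. ]
hooktop [604.3 -78.3 140. ]
sFL [594.3   9.6 110. ]
sFR [ 563.5 -154.   110. ]
sBR [ 698.3 -180.7  110. ]
sBL [729.4 -16.5 110. ]
```

View pics/w3c.png

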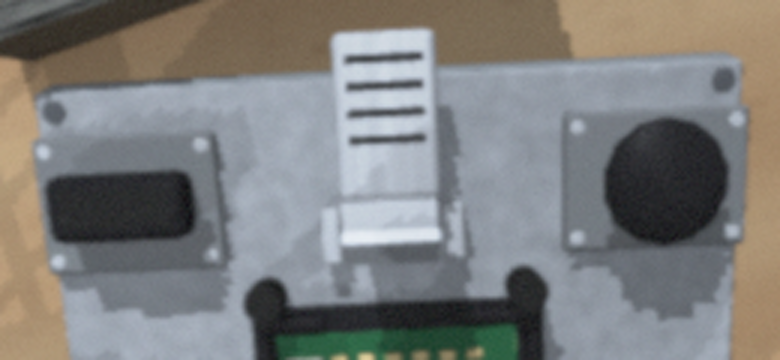

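```bash
python3 -m crank '[[0,0,0,0.05,0.8,-0.4,-1],[0,0,0,0,0.8,0,-1],[0,0,0,0,0.8,0,-1],[0,0,0,0,0.8,0,-1],[0,0,0,0,0.8,0,-1],[0,0,0,0,0.8,0,-1],[0,0,0,0,0.6,0,-1],[0,0,0,0,0.6,0,-1],[0,0,0,0,0.6,0,-1],[0,0,0,0,0.6,0,-1]]'
```

```text
clock: 4.62
eef_pos: [657.9, -88.7, 152.2]
tcp_rot: [-1.568, 0.006, 1.34]
contact_force: [0.0, -0.5, 2.4]
opening: 0.001
```

```bash
python3 -m crank '[[0,0,0,0,0.2,-0.1,-1],[0,0,0,0,0.2,-0.1,-1],[0,0,0,0,0.2,0,-1],[0,0,0,0,0.2,0,-1],[0,0,0,0,0.15,0,-1],[0,0,0,0,0.15,0,-1],[0,0,0,0,0.1,0,-1],[0,0,0,0,0.1,0,-1],[0,0,0,0,0,0,-1],[0,0,0,0,0,0,-1]]'
```

```text
clock: 5.45
eef_pos: [659.9, -89.2, 137.5]
tcp_rot: [-1.568, 0.006, 1.34]
contact_force: [-0.6, 0.4, 2.0]
opening: 0.001
```

```bash
python3 - <<'E'
from h import *
for n in('side','wrist'):cv2.imwrite(f'pics/{n}4.png',cams.grab_frame(n))
s=r.sense();print(s['eef_pos'],s['contact_force'])
a=cv2.imread('pics/wrist4.png')[60:360,160:460];b=cv2.imread('pics/side4.png')[120:270,240:390]
cv2.imwrite('pics/c4.png',np.hstack([cv2.resize(a,(400,400)),cv2.resize(b,(400,400))]))
E
```

```text
[659.88689541 -89.18680443 137.52131125] [-0.67796771 -0.1060324   2.32690526]
```

View pics/c4.png

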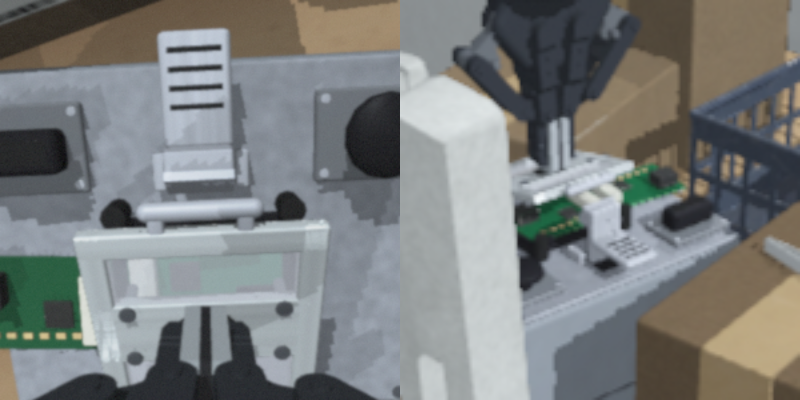

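```bash
python3 - <<'E'
from h import *
for z in(120,130,140,150,160,170,180):print(z,proj('side',[660,-89,z]).round(1))
im=cv2.imread('pics/side4.png')[130:230,250:350];cv2.imwrite('pics/s4c.png',cv2.resize(im,None,fx=6,fy=6,interpolation=cv2.INTER_CUBIC))
im=cv2.imread('pics/wrist4.png')[200:480,170:450];cv2.imwrite('pics/w4c.png',cv2.resize(im,None,fx=2.1,fy=2.1,interpolation=cv2.INTER_CUBIC))
E
```

```text
120 [296.6 197.8]
130 [296.4 192.8]
140 [296.3 187.7]
150 [296.2 182.6]
160 [296.1 177.4]
170 [296.  172.1]
180 [295.9 166.8]
```

View pics/s4c.png

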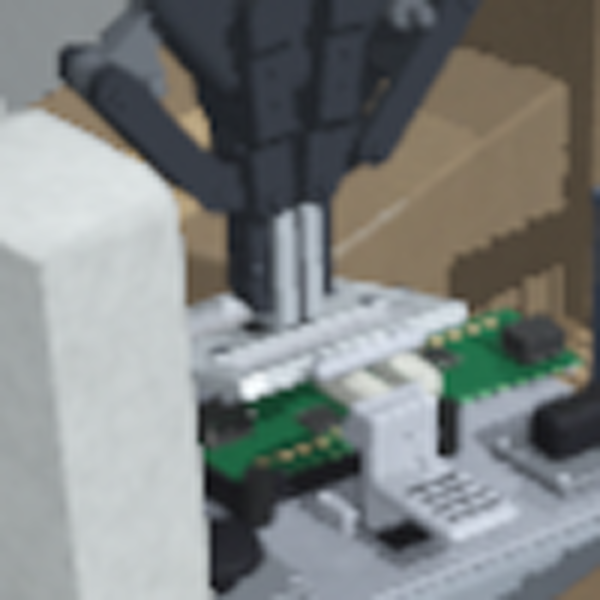

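View pics/w4c.png

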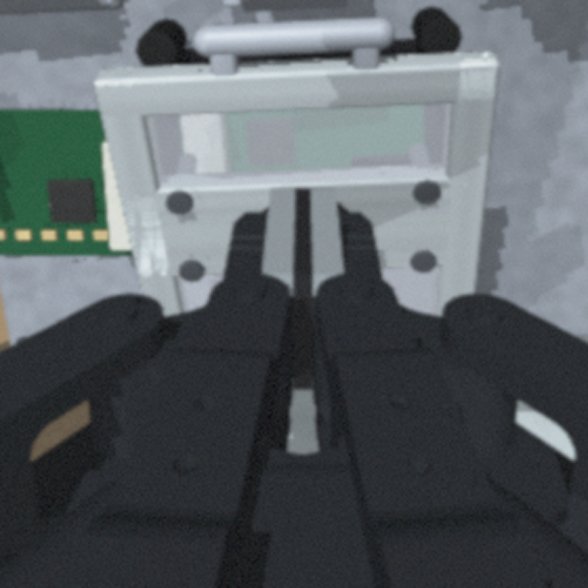

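```bash
python3 - <<'E'
from h import *
print(r.nose_length, r.sense()['qpos'].round(4), r.sense()['tcp_rot'],r.sense()['joint_efforts'].round(1))
im=cv2.imread('pics/wrist4.png')[40:220,130:490];cv2.imwrite('pics/w4d.png',cv2.resize(im,None,fx=2.2,fy=2.2,interpolation=cv2.INTER_CUBIC))
E
```

```text
11.0 [-0.1337  0.4967  1.6058 -0.0062  1.0426 -1.4709] [-1.56782057  0.00567905  1.34031576] [ -0.  -66.8 -31.3  -0.   -0.2  -0. ]
```

View pics/w4d.png

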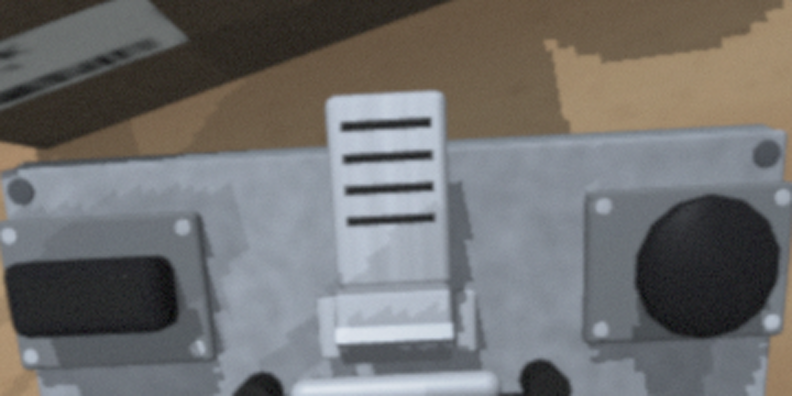

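```bash
python3 - <<'E'
from h import *
q=[-1.5678,.0057,1.3403]
for z in(137.5,147,157):
    p=[659.9,-89.2,z]
    A=[wplane(130+u/2.2,40+v/2.2,h,p,q) for u,v,h in[(766,154,110),(20,192,110),(708,266,131),(92,296,128)]]
    print(z,np.linalg.norm(A[0]-A[1]),np.linalg.norm((A[2]-A[3])[:2]),[a.round() for a in A])
E
```

```text
137.5 167.11815877606804 128.12598278563587 [array([594.,   9., 110.]), array([ 564., -156.,  110.]), array([613., -14., 131.]), array([ 590., -140.,  128.])]
147 175.7880854331778 135.5622266973035 [array([595.,  13., 110.]), array([ 563., -160.,  110.]), array([614., -11., 131.]), array([ 590., -144.,  128.])]
157 184.91432401960913 143.3898530721767 [array([595.,  17., 110.]), array([ 561., -164.,  110.]), array([615.,  -7., 131.]), array([ 590., -148.,  128.])]
```

```bash
python3 - <<'E'
from h import *
c=cams.camera_info('wrist');T=np.linalg.inv(c['hand_eye'])
for z in(11,0,-11):
  for y in(-20,-10,0,11,20):
    q=(T@[0,y,z,1])[:3]*[1,-1,-1];w=c['intrinsics']@q;print(z,y,(w[:2]/w[2]).round(1))
a=np.hstack([cv2.imread(f'pics/{n}.png')[240:400,240:390] for n in('wrist3','wrist4')]);cv2.imwrite('pics/tip.png',cv2.resize(a,None,fx=2.6,fy=2.6,interpolation=cv2.INTER_CUBIC))
E
```

```text
11 -20 [312.7 292.1]
11 -10 [312.7 282.8]
11 0 [312.8 274.5]
11 11 [312.8 266.4]
11 20 [312.8 260.4]
0 -20 [312.7 315.7]
0 -10 [312.7 305.1]
0 0 [312.8 295.7]
0 11 [312.8 286.5]
0 20 [312.8 279.7]
-11 -20 [312.6 338.3]
-11 -10 [312.7 326.6]
-11 0 [312.8 316.1]
-11 11 [312.8 305.9]
-11 20 [312.8 298.4]
```

View pics/tip.png

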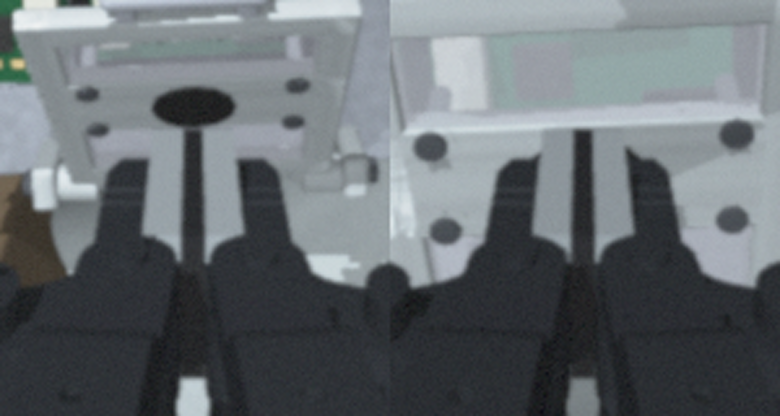

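Both views show the fingertips about 10 mm above the nominal nose point. The cover is still partly open, so I'll keep pushing and go by force.

```bash
python3 -m crank '[[0,0,0,0,0.15,0,-1],[0,0,0,0,0.15,0,-1],[0,0,0,0,0.15,0,-1],[0,0,0,0,0.1,0,-1],[0,0,0,0,0.1,0,-1],[0,0,0,0,0.1,0,-1],[0,0,0,0,0.1,0,-1],[0,0,0,0,0.1,0,-1],[0,0,0,0,0,0,-1],[0,0,0,0,0,0,-1]]'
python3 - <<'E'
from h import *
for n in('side','wrist'):cv2.imwrite(f'pics/{n}5.png',cams.grab_frame(n))
s=r.sense();print(s['eef_pos'],s['contact_force'])
a=cv2.imread('pics/wrist5.png')[60:360,160:460];b=cv2.imread('pics/side5.png')[130:230,250:350]
cv2.imwrite('pics/c5.png',np.hstack([cv2.resize(a,(400,400)),cv2.resize(b,(400,400))]))
E
```

```text
clock: 6.38
eef_pos: [659.2, -89.1, 127.7]
tcp_rot: [-1.567, 0.006, 1.34]
contact_force: [-1.0, -0.1, 2.4]
opening: -0.002
[659.19307434 -89.08151282 127.69571203] [-2.0264132   0.78078805  4.01018012]
```

View pics/c5.png

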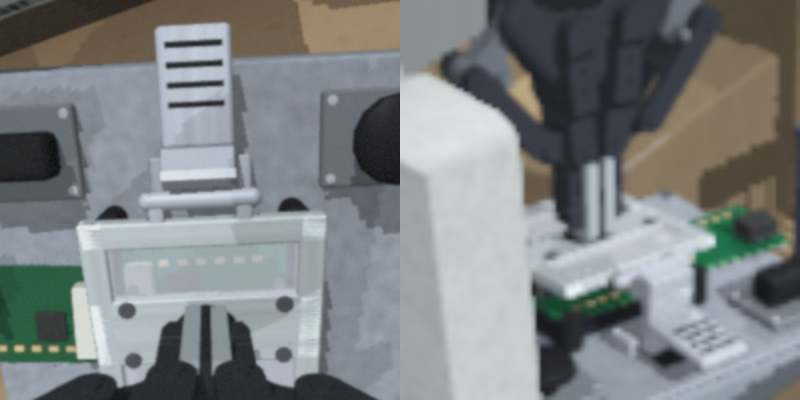

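```bash
python3 -m crank '[[0,0,0,0,0.1,0,-1],[0,0,0,0,0.1,0,-1],[0,0,0,0,0.1,0,-1],[0,0,0,0,0.1,0,-1],[0,0,0,0,0.1,0,-1],[0,0,0,0,0.1,0,-1],[0,0,0,0,0.0,0,-1],[0,0,0,0,0.0,0,-1],[0,0,0,0,0,0,-1],[0,0,0,0,0,0,-1]]'
python3 - <<'E'
from h import *
for n in('side','wrist'):cv2.imwrite(f'pics/{n}6.png',cams.grab_frame(n))
s=r.sense();print(s['eef_pos'],s['contact_force'])
a=cv2.imread('pics/wrist6.png')[60:360,160:460];b=cv2.imread('pics/side6.png')[130:230,250:350]
cv2.imwrite('pics/c6.png',np.hstack([cv2.resize(a,(400,400)),cv2.resize(b,(400,400))]))
E
```

```text
clock: 7.32
eef_pos: [658.6, -89.0, 123.2]
tcp_rot: [-1.566, 0.006, 1.34]
contact_force: [-2.6, -0.1, 2.8]
opening: -0.001
[658.62632837 -88.96199621 123.23964761] [-1.93937552  0.73340332  4.26996606]
```

View pics/c6.png

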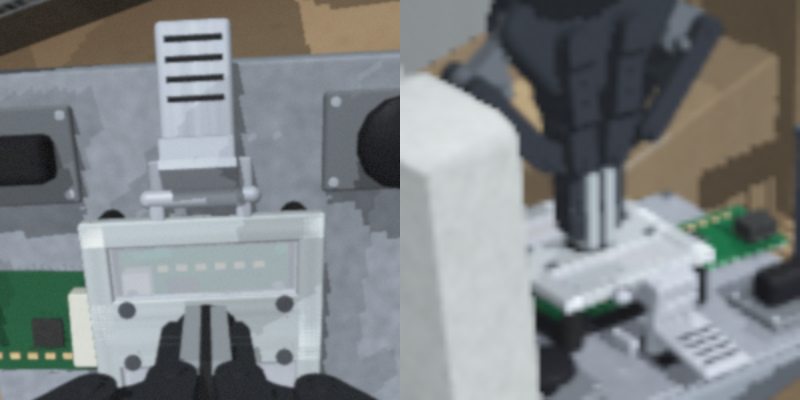

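```bash
python3 -m crank '[[0,0,0,0,0.1,0,-1],[0,0,0,0,0.1,0,-1],[0,0,0,0,0.1,0,-1],[0,0,0,0,0.1,0,-1],[0,0,0,0,0.1,0,-1],[0,0,0,0,0.1,0,-1],[0,0,0,0,0.0,0,-1],[0,0,0,0,0.0,0,-1],[0,0,0,0,0,0,-1],[0,0,0,0,0,0,-1]]'
python3 - <<'E'
from h import *
for n in('side','wrist'):cv2.imwrite(f'pics/{n}7.png',cams.grab_frame(n))
s=r.sense();print(s['eef_pos'],s['contact_force'])
a=cv2.imread('pics/wrist7.png')[60:360,160:460];b=cv2.imread('pics/side7.png')[130:230,250:350]
cv2.imwrite('pics/c7.png',np.hstack([cv2.resize(a,(400,400)),cv2.resize(b,(400,400))]))
E
```

```text
clock: 8.25
eef_pos: [658.6, -88.9, 121.0]
tcp_rot: [-1.567, 0.006, 1.34]
contact_force: [-1.1, 0.2, 3.7]
opening: 0.003
[658.54495442 -88.98528557 120.9551644 ] [-1.96894613  0.6613073   2.38951598]
```

View pics/c7.png

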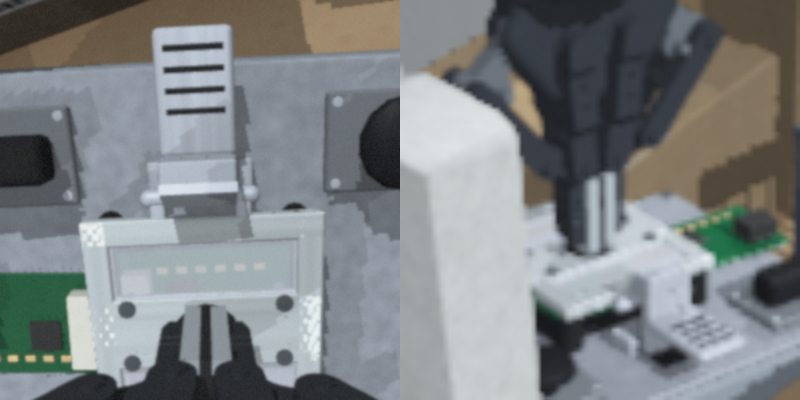

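```bash
python3 -m crank '[[0,0,0,0,-1.1,0,-1],[0,0,0,0,-1.1,0,-1],[0,0,0,0,-1.1,0,-1],[0,0,0,0,-1.1,0,-1],[0,0,0,-1.3,0,1.1,-1],[0,0,0,-1.3,0,1.1,-1],[0,0,0,-1.3,0,1.1,-1],[0,0,0,-1.3,0,1.1,-1],[0,0,0,-1.3,0,1.1,-1],[0,0,0,0,0,0,-1]]'
python3 - <<'E'
from h import *
for n in('side','wrist'):cv2.imwrite(f'pics/{n}8.png',cams.grab_frame(n))
s=r.sense();print(s['eef_pos'],s['tcp_rot'],s['contact_force'])
b=cv2.imread('pics/side8.png')[130:250,250:370]
cv2.imwrite('pics/c8.png',cv2.resize(b,(600,600)))
E
```

```text
clock: 9.18
eef_pos: [589.4, -142.4, 175.1]
tcp_rot: [-1.575, 0.005, 1.342]
contact_force: [0.1, -0.5, 0.2]
opening: -0.001
[ 591.86606288 -141.29994938  175.39665156] [-1.57679781  0.00462544  1.34173164] [-0.57848781  0.47688863  0.17848005]
```

View pics/c8.png

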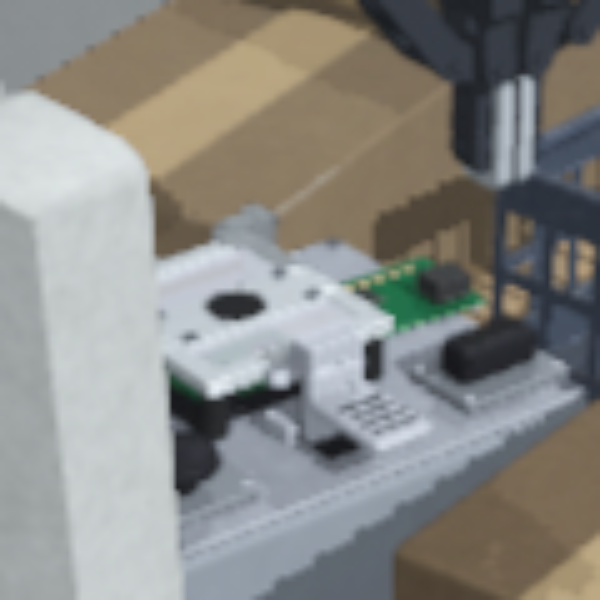

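View pics/wrist8.png

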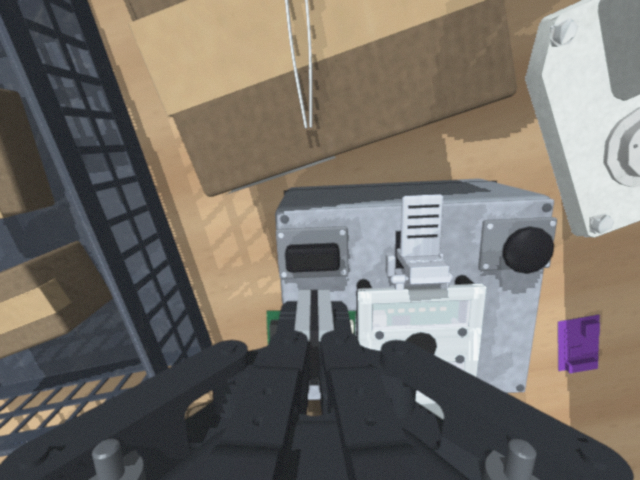

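```bash
python3 - <<'E'
from h import *
for z in(165,175,185,195):print(z,proj('side',[591.5,-141.5,z]).round(1))
def tri(a,b):
    o1,d1=ray('top',*a);o2,d2=ray('side',*b)
    A=np.stack([d1,-d2],1);t=np.linalg.lstsq(A,o2-o1,rcond=None)[0];p,q=o1+d1*t[0],o2+d2*t[1];return (p+q)/2,np.linalg.norm(p-q)
print(tri((436,184),(350,163)),tri((438,346),(491,262)))
for z in(50,100,130):print(plane('top',436,184,z).round(),plane('top',438,346,z).round())
E
```

```text
165 [346.5 176.8]
175 [346.7 171.5]
185 [346.9 166.1]
195 [347.1 160.7]
(array([ 692.02330716, -270.1941426 ,  113.36779734]), np.float64(5.986126429255285)) (array([ 368.43541999, -276.18248875,   24.61873414]), np.float64(0.9778478324937905))
[ 710. -281.   50.] [ 369. -271.   50.]
[ 698. -271.  100.] [ 371. -262.  100.]
[ 690. -265.  130.] [ 371. -256.  130.]
```

```bash
python3 -m crank '[[0,0,0,0,0.8,0.1,-1],[0,0,0,0,0.8,0.1,-1],[0,0,0,0,0.8,0,-1],[0,0,0,0,0.8,0,-1],[0,0,0,0,0.8,0,-1],[0,0,0,0,0.6,0,-1],[0,0,0,0,0.4,0,-1],[0,0,0,0,0.2,0,-1],[0,0,0,0,0,0,-1],[0,0,0,0,0,0,-1]]'
python3 - <<'E'
from h import *
for n in('side','wrist'):cv2.imwrite(f'pics/{n}9.png',cams.grab_frame(n))
s=r.sense();print(s['eef_pos'],s['tcp_rot'],s['contact_force'])
a=cv2.imread('pics/wrist9.png')[160:460,160:460];b=cv2.imread('pics/side9.png')[150:250,290:390]
cv2.imwrite('pics/c9.png',np.hstack([cv2.resize(a,(400,400)),cv2.resize(b,(400,400))]))
E
```

```text
clock: 10.12
eef_pos: [591.8, -138.7, 115.8]
tcp_rot: [-1.575, 0.004, 1.344]
contact_force: [-0.9, -0.6, 2.3]
opening: 0.003
[ 592.03920668 -138.74027838  116.18861314] [-1.57563453  0.00380032  1.3440348 ] [ 0.51584435  0.04927276 -1.0280164 ]
```

View pics/c9.png

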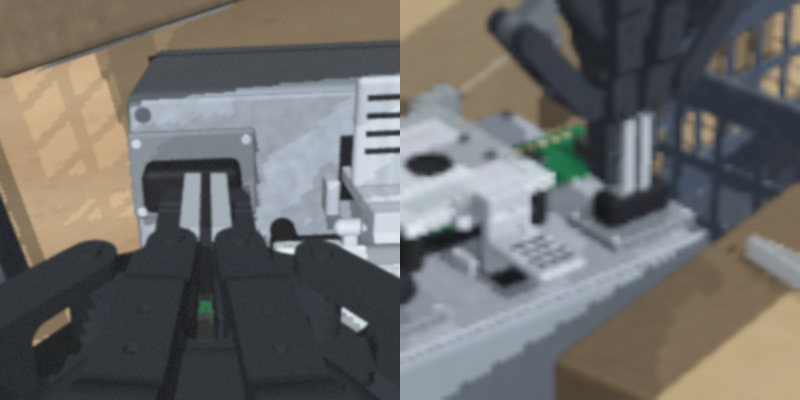

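```bash
python3 -m crank '[[0,0,0,0,0.15,0,-1],[0,0,0,0,0.15,0,-1],[0,0,0,0,0.15,0,-1],[0,0,0,0,0.15,0,-1],[0,0,0,0,0.15,0,-1],[0,0,0,0,0.15,0,-1],[0,0,0,0,0.15,0,-1],[0,0,0,0,0.1,0,-1],[0,0,0,0,0.1,0,-1],[0,0,0,0,0.1,0,-1]]'
python3 - <<'E'
from h import *
for n in('side','wrist'):cv2.imwrite(f'pics/{n}10.png',cams.grab_frame(n))
s=r.sense();print(s['eef_pos'],s['tcp_rot'],s['contact_force'])
a=cv2.imread('pics/wrist10.png')[160:460,160:460];b=cv2.imread('pics/side10.png')[150:250,290:390]
cv2.imwrite('pics/c10.png',np.hstack([cv2.resize(a,(400,400)),cv2.resize(b,(400,400))]))
E
```

```text
clock: 11.05
eef_pos: [592.4, -138.8, 110.8]
tcp_rot: [-1.578, 0.004, 1.344]
contact_force: [-6.0, 0.9, 12.3]
opening: 0.005
[ 592.43494296 -138.84382577  110.75012958] [-1.57835889  0.00352793  1.343675  ] [-4.34298293  0.99208734 11.61731577]
```

View pics/c10.png

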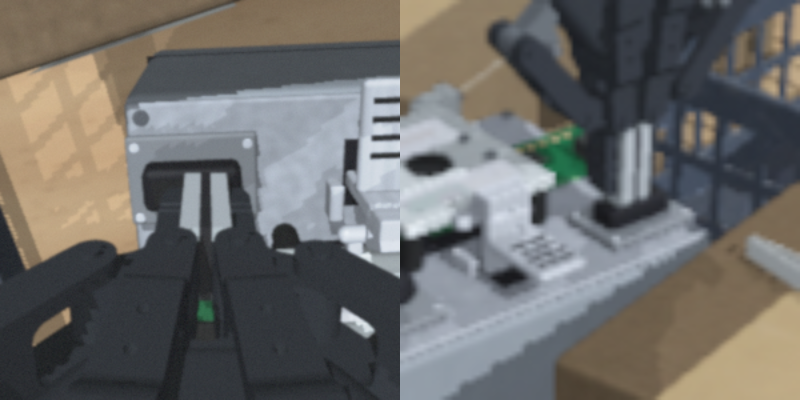

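```bash
python3 -m crank '[[0,0,0,0,-1.1,0,-1],[0,0,0,0,-1.1,0,-1],[0,0,0,0,-1.1,0,-1],[0,0,0,0,-1.1,0,-1],[0,0,0,1.2,0,0.5,-1],[0,0,0,1.2,0,0.5,-1],[0,0,0,1.2,0,0.5,-1],[0,0,0,1.2,0,0.5,-1],[0,0,0,1.2,0,0.5,-1],[0,0,0,0,0,0,-1]]'
python3 - <<'E'
from h import *
for n in('side','wrist'):cv2.imwrite(f'pics/{n}11.png',cams.grab_frame(n))
s=r.sense();print(s['eef_pos'],s['tcp_rot'],s['contact_force'])
a=cv2.imread('pics/wrist11.png')[160:460,160:460];b=cv2.imread('pics/side11.png')[130:250,260:380]
cv2.imwrite('pics/c11.png',np.hstack([cv2.resize(a,(400,400)),cv2.resize(b,(400,400))]))
E
```

```text
clock: 11.98
eef_pos: [580.8, -67.8, 159.1]
tcp_rot: [-1.581, 0.003, 1.343]
contact_force: [-0.4, 0.2, -0.4]
opening: -0.001
[581.38340071 -69.53043793 159.24901991] [-1.58221672  0.00371254  1.34299917] [-0.44776354  0.52871973  0.54612332]
```

View pics/c11.png

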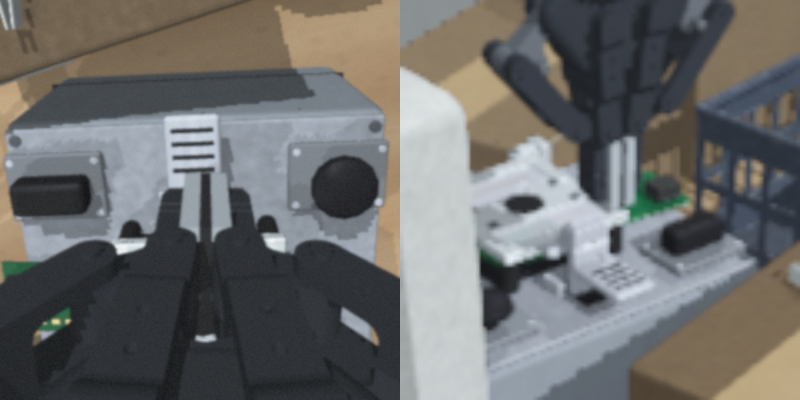

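```bash
python3 -m crank '[[0,0,0,-0.2,0.6,0.2,-1],[0,0,0,-0.2,0.6,0.2,-1],[0,0,0,0,0.6,0,-1],[0,0,0,0,0.6,0,-1],[0,0,0,0,0.6,0,-1],[0,0,0,0,0.4,0,-1],[0,0,0,0,0.2,0,-1],[0,0,0,0,0,0,-1],[0,0,0,0,0,0,-1],[0,0,0,0,0,0,-1]]'
python3 - <<'E'
from h import *
for n in('side','wrist'):cv2.imwrite(f'pics/{n}12.png',cams.grab_frame(n))
s=r.sense();print(s['eef_pos'],s['tcp_rot'],s['contact_force'])
a=cv2.imread('pics/wrist12.png')[160:460,160:460];b=cv2.imread('pics/side12.png')[150:250,270:370]
cv2.imwrite('pics/c12.png',np.hstack([cv2.resize(a,(400,400)),cv2.resize(b,(400,400))]))
E
```

```text
clock: 12.92
eef_pos: [575.6, -75.0, 117.1]
tcp_rot: [-1.579, 0.005, 1.341]
contact_force: [0.1, 0.3, 0.0]
opening: -0.0
[575.74403302 -74.94516041 117.31459642] [-1.5795754   0.00467901  1.34112033] [ 0.04488998  0.197346   -0.48194826]
```

View pics/c12.png

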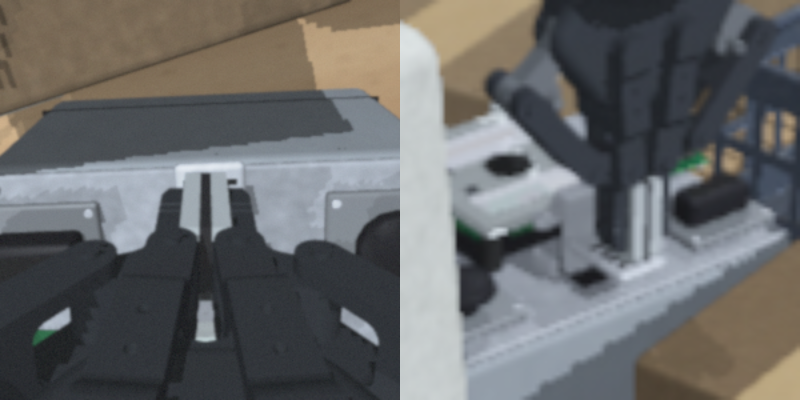

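```bash
python3 -m crank '[[0,0,0,0,0.15,-0.1,-1],[0,0,0,0,0.15,-0.1,-1],[0,0,0,0,0.15,0,-1],[0,0,0,0,0.15,0,-1],[0,0,0,0,0.15,0,-1],[0,0,0,0,0.15,0,-1],[0,0,0,0,0.15,0,-1],[0,0,0,0,0.1,0,-1],[0,0,0,0,0,0,-1],[0,0,0,0,0,0,-1]]'
python3 - <<'E'
from h import *
for n in('side','wrist'):cv2.imwrite(f'pics/{n}13.png',cams.grab_frame(n))
s=r.sense();print(s['eef_pos'],s['tcp_rot'],s['contact_force'])
a=cv2.imread('pics/wrist13.png')[160:460,160:460];b=cv2.imread('pics/side13.png')[130:250,260:380]
cv2.imwrite('pics/c13.png',np.hstack([cv2.resize(a,(400,400)),cv2.resize(b,(400,400))]))
E
```

```text
clock: 13.85
eef_pos: [572.6, -74.3, 108.9]
tcp_rot: [-1.569, 0.006, 1.342]
contact_force: [-1.0, 0.5, 2.5]
opening: 0.003
[572.59727111 -74.35793023 108.81167269] [-1.56911496  0.00553942  1.34161678] [-2.40467195  0.51273129  2.49075315]
```

View pics/c13.png

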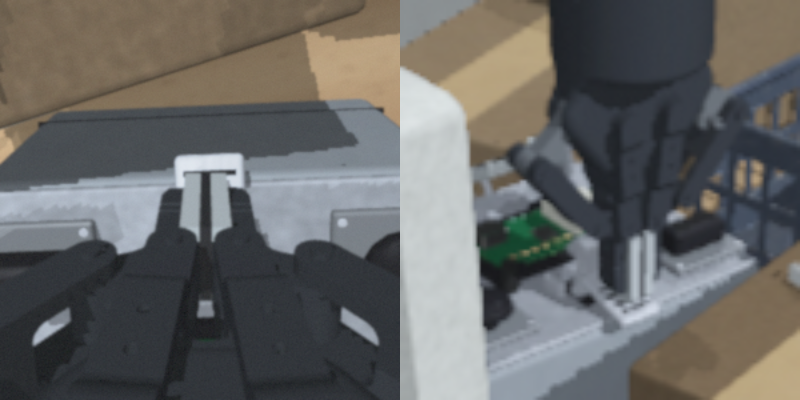

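```bash
python3 -m crank '[[0,0,0,0,-0.8,0,-1],[0,0,0,0,-1.0,0,-1],[0,0,0,0,-1.0,0,-1],[0,0,0,0,-1.2,0,-1],[0,0,0,0,-1.5,0,-1],[0,0,0,0,-1.5,0,-1],[0,0,0,0,-1.5,0,-1],[0,0,0,0,-1.5,0.5,-1],[0,0,0,0,-1.5,1,-1],[0,0,0,0,-1,1,-1]]'
python3 -m crank '[[0,0,0,0,0,2,-1],[0,0,0,0,0,2,-1],[0,0,0,0,0,2,-1],[0,0,0,0,0,2,-1],[0,0,0,0,0,2,-1],[0,0,0,0,0,1,-1],[0,0,0,0,0,0,-1],[0,0,0,0,0,0,-1],[0,0,0,0,0,0,-1],[0,0,0,0,0,0,-1]]'
python3 - <<'E'
from h import *
for n in('side','wrist','top'):cv2.imwrite(f'pics/{n}14.png',cams.grab_frame(n))
s=r.sense();print(s['eef_pos'],s['tcp_rot'],s['contact_force'])
a=cv2.imread('pics/top14.png')[150:350,250:450];b=cv2.imread('pics/side14.png')[130:250,260:380]
cv2.imwrite('pics/c14.png',np.hstack([cv2.resize(a,(400,400)),cv2.resize(b,(400,400))]))
E
```

```text
clock: 14.78
eef_pos: [549.6, -68.0, 245.2]
tcp_rot: [-1.572, 0.005, 1.342]
contact_force: [0.4, 0.5, 0.5]
opening: 0.0
clock: 15.62
eef_pos: [442.7, -42.4, 257.2]
tcp_rot: [-1.591, 0.002, 1.342]
contact_force: [-0.2, -0.7, 0.3]
opening: 0.003
[442.27875832 -42.3499286  256.74191385] [-1.58963112  0.00262204  1.34156217] [-0.41850387  0.03080256  0.17489295]
```

View pics/c14.png

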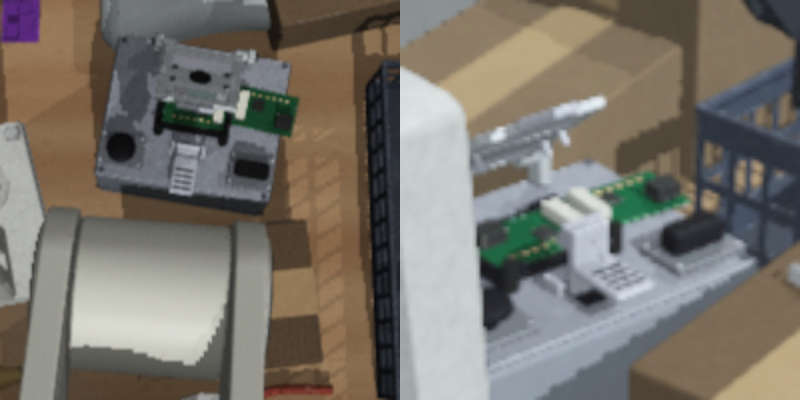

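View pics/wrist14.png

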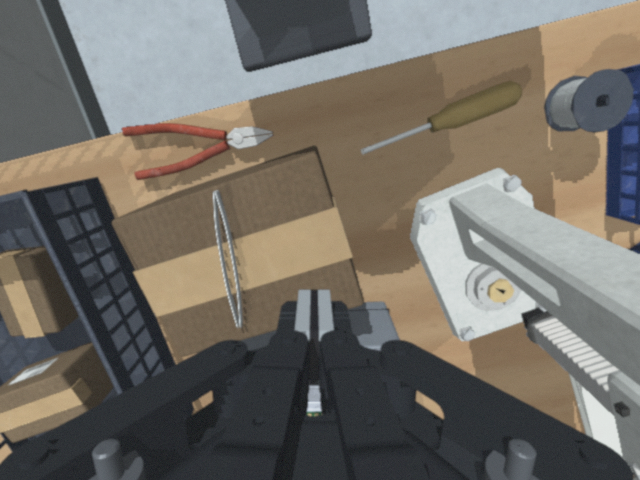

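Cover open, boards, tweezers and screwdriver where they were, both keys up, arm clear. Handing in.

```bash
python3 -c "
from rig import order
print(order.sign_off())"
```

```text
the job is handed in; nothing more can be done
None
```

The test cycle ran in the order asked and I handed it in at about 16 s on the robot's clock. I got no verdict back.

- **Cover shut:** I pushed the cover down at its rubber pad until the hook sat over its front bar. It stayed shut after the arm lifted.
- **Start key:** I pressed the right-hand bar key to its end stop, where the force rose from the spring's 5 N to about 12 N. The picture after the lift shows it back up. I never pressed the round stop button.
- **Cover open:** I pressed the thumb tab about 8 mm and the cover sprang open. It was still open in the last pictures.

**Last checks:** Both boards, the tweezers and the screwdriver look unmoved by eye. The arm was clear of everything, with force readings near zero. The highest force I read at the end of any move was about 13 N.

**Disagreement:** The fingertips met things about 10–12 mm higher than the stated 11 mm nose length implies. I used camera views and force to set the pressing depths instead.

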